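Level the green circuit board in its rework frame and lock it

TASK

Two rework frames stand on the worktop, each holding a tilted circuit board. Turn the green board about its long axis until it lies level, then lock its frame by turning the red wing knob on that frame's upright clockwise (seen from above) as far as it goes, with the board still level. Do not touch the frame that holds the blue board.

Things in the scene. Friction and masses are not known exactly. Their poses are not given: they have to be found in the camera images.
- frame_green: Fixed frame holding the green board: base plate 130 (x) x 260 (y) x 12 mm; grey uprights 36 x 22 mm, 135 mm tall, at y = +112 and -112 mm. Origin: centre of its underside on the worktop; z up, y along the board's long axis. The board's axis runs along y 110 mm above the origin. The red wing knob (upright axis) is on the y = -112 mm upright, its bar 158 to 186 mm above the origin.
- board_green (a joint): Tilt of the green board (120 x 150 x 4 mm, axis in mid-thickness), rad: 0 = level, parts up; positive = the +x (far) long edge is raised. Range -1 to 1, starts at 0.4 to 0.75. Stiff (0.12 N m), stays where left, no stop or click at level. Parts up to 10 mm tall lie within 25 mm of the axis; the strips from there to both long edges are bare, top face at 112 mm when level.
- knob_green (a joint): Angle of that red wing knob, rad, growing clockwise from above. 1.3 = locked, at a stop, its bar (44 long, 12 thick, 28 mm high, on a thin shaft) parallel to the board's long axis; at a value q the bar stands 1.3 - q counterclockwise from y. Starts at 0 to 0.2 (unlocked). Friction 0.06 N m, stays where left; turning it does not move the board.
- frame_blue: The other frame, alike in every measure (same origin and axes), with a blue board, also tilted and unlocked. Bystander, not to be touched.

How it is judged:
By the outcome, as a careful person would: the job done as asked, in the order asked, and still so for the second after the job is handed in, with the robot touching nothing.
It also fails if it takes over 48 s, if anything falls off the work surface, if the arm or the gripper's body presses on something with over 40 N, if the wrist force passes 120 N, or if a joint passes its speed limit or range.

ROBOT

A 7-joint arm with a two-finger parallel gripper is mounted at the origin on a cart in front of the work surface, level with it; the furniture and walls round the work are solid. World frame = base frame: x ahead of the robot, y to its left, z up, the work surface at z = 0. Lengths are in m, angles in rad, forces in N, time in s.
With the tool pointing down it reaches from about 0.4 to 0.85 m from the base axis. Payload 10.4 kg.
Tool frame: the origin (TCP) lies midway between the tips of the shut fingers; the grasp point (between the pads) lies 19 mm behind it; z points along the fingers, x is the direction in which the jaws open and shut, and the axes are right-handed (so a half turn about z gives the same grasp; the last joint's range is limited). The gripper opens to 85 mm and grips with 20 to 120 N. Pads are 22 mm wide; open, the fingers measure 114 mm over their backs; the gripper's body (76 mm by 85 mm) begins 54 mm behind the grasp point. The pads swing forward as they close: fully open they stand 13 mm farther back than shut.
Start: joints at [1.125, 0.332, -0.065, 1.46, 0.022, 1.35, -0.088], TCP at [0.256, -0.57, 0.231] pointing down, gripper open.
Joint ranges: [-2.6, 2.6], [-0.5, 2.12], [-1.47, 1.34], [0.16, 2.42], [-1.27, 4.41], [0.06, 2.06], [-2.6, 2.6]. Speed limits (rad/s): [2.22, 2.22, 2.79, 2.79, 3.14, 3.14, 3.14].

INTERFACE

Orientations are given as a unit quaternion [x, y, z, w].
In Python, from workcell import telemetry, eyes, order gives the robot as it stands.
- The arm moves only by the tool servo_tool, never from a script. Its argument "deltas" is a list of rows, each a list of 3 entries, a list of its own where there are three numbers: the shift along the tool's x, y, z in cm, then the turn about the tool's z in rad, then the finger opening in cm, from 0 to 8.54. A call has 1 to 12 rows; each row shifts and turns the pose as measured when the row begins, along the tool's axes as they then stand; what a row does not reach is not made up. A row lasts 1/12 s, in which the tool goes at most 41.7 mm and 7.16 degrees, less where a joint would pass 70% of its speed; a pose out of reach is approached as far as the arm can. A call is refused whole if a number of a shift passes 4.17 or a number of a turn 0.125, either way. A call with a gripper value outside its range is refused whole. The fingers move at their own pace and stop on an object; "force" is the grip in N (left out, the last holds). Time passes only in rows, so rows that do not move let the fingers close. It gives the time, the measured TCP pose, the force and the opening at its end, in the units of the state.
- telemetry.get_obs(): the state, without advancing time (a new reading comes with each control period).
- eyes.camera(name): name is "scene" or "top" or "wrist"; returns (picture, depth): 420x560x3 uint8, blue, green, red; 420x560 float32, m along the optical axis (not along the pixel's ray), 0 where there is no reading.
- eyes.calibration(name): a dict with "fx", "fy", "cx", "cy" (pixels), "distortion" ([k1, k2, p1, p2, k3] as OpenCV has them; the pictures are not rectified), "rvec" (rotation vector, rad) and "tvec" (3), from world to camera coordinates, as OpenCV has them. Camera axes: x right, y down, z forward; pixel columns grow to the right and rows downward; lengths in m; the calibration is good to about 2 mm. A picture is of the moment at which its call begins: read the wrist's pose just before it. calibration takes no time and is no camera call; for the wrist camera it gives the pose at the moment of the call.
- order.hand_in(): hands the job in, once; it reports no verdict.
The state is a dict: "clock": time; "joint_pos": joint angles; "joint_velocities": joint speeds; "tau": joint torques, N m; "position": TCP position; "ee_rot": TCP orientation; "ft_force": force on the tool from outside, world axes, zero at the start; "torque": the same for the moment, N m; "grip_width": opening from 0.0 (shut) to 1.0 (fully open).
Only numpy, scipy, OpenCV 4.12 (cv2) and the standard library are available. Lean on these libraries where they do the work, as an engineer would, in place of code of your own. Each camera call takes 0.05 s, during which the arm holds its last target. There are 200 camera calls.

## Working session

There is one attempt and no reset: what is moved stays moved. The work goes in short steps, Python scripts to look and compute and a tool call to move; the robot and the scene stay as the last step left them, time stands still between calls to the robot, and variables do not carry over. Pictures are saved under pics/ and viewed, about 8 in all and at most 12, crops included, and the job is handed in when it is done.

Besides the shell and the picture viewer there is one more tool, called by a JSON object that holds its "method" and its "body". servo_tool: Moves the arm, as the interface text tells. Its arguments: {"type":"object","properties":{"deltas":{"type":"array"},"force":{"type":"number"}},"required":["deltas"]}

```bash
mkdir -p pics; cat > h.py <<'E'
import numpy as np, cv2, json
from workcell import telemetry, eyes, order
from scipy.spatial.transform import Rotation as R
def cloud(name):
    c=eyes.calibration(name); im,d=eyes.camera(name)
    K=np.array([[c['fx'],0,c['cx']],[0,c['fy'],c['cy']],[0,0,1.]])
    h,w=d.shape; u,v=np.meshgrid(np.arange(w),np.arange(h))
    p=cv2.undistortPoints(np.stack([u,v],-1).reshape(-1,1,2).astype(np.float64),K,np.array(c['distortion'])).reshape(h,w,2)
    P=np.dstack([p*d[...,None],d])
    Rm=cv2.Rodrigues(np.array(c['rvec'],float))[0]; t=np.array(c['tvec'],float).ravel()
    W=(P-t)@Rm
    W[d==0]=np.nan
    return im,W
def masks(im):
    h=cv2.cvtColor(im,cv2.COLOR_BGR2HSV); H,S,V=[h[...,i].astype(int) for i in range(3)]
    g=(H>40)&(H<85)&(S>80)&(V>30); b=(H>95)&(H<130)&(S>80)&(V>30); r=((H<8)|(H>172))&(S>120)&(V>50)
    return dict(green=g,blue=b,red=r)
E
python3 - <<'E'
from h import *
o=telemetry.get_obs(); print({k:np.round(v,3) for k,v in o.items()})
for n in ('top','scene'):
    im,W=cloud(n); cv2.imwrite(f'pics/{n}0.png',im)
    np.save(f'{n}.npy',W); 
    for k,m in masks(im).items():
        nn,l,st,ce=cv2.connectedComponentsWithStats(m.astype(np.uint8))
        for i in range(1,nn):
            if st[i,4]>40:
                q=W[l==i]; q=q[~np.isnan(q[:,0])]
                if len(q): print(n,k,st[i],ce[i].round(),np.median(q,0).round(3),np.percentile(q,2,0).round(3),np.percentile(q,98,0).round(3))
E
```

```text
{'clock': np.float64(0.0), 'joint_pos': array([ 1.125,  0.333, -0.065,  1.461,  0.022,  1.35 , -0.088]), 'joint_velocities': array([ 0.001, -0.001, -0.001,  0.   , -0.   , -0.001, -0.   ]), 'tau': array([-1.0000e-03, -6.2544e+01,  4.8000e-02, -3.9161e+01,  1.6000e-02,
        1.0000e-02, -0.0000e+00]), 'position': array([ 0.256, -0.57 ,  0.231]), 'ee_rot': array([ 0.84 , -0.543, -0.001, -0.   ]), 'ft_force': array([ 0.285,  0.1  , -0.072]), 'torque': array([-0.028,  0.   , -0.074]), 'grip_width': np.float64(1.003)}
top green [ 82 161  11   8  67] [ 87. 164.] [0.554 0.369 0.09 ] [0.546 0.362 0.062] [0.558 0.386 0.101]
top green [ 128  178   73   63 2973] [162. 208.] [0.453 0.196 0.115] [0.394 0.126 0.087] [0.506 0.265 0.137]
top blue [   22     0   100   172 13280] [73. 74.] [0.712 0.356 0.224] [0.562 0.334 0.025] [0.922 0.442 0.228]
top blue [  298     0   240   158 18715] [378.  73.] [ 0.735 -0.239  0.206] [ 0.597 -0.61   0.011] [ 0.894 -0.096  0.253]
top blue [346  76  49  25 750] [369.  88.] [ 0.682 -0.227  0.199] [ 0.662 -0.274  0.184] [ 0.699 -0.181  0.212]
top blue [ 311  179  
[... 1159 characters left out ...]
0.45  -0.309  0.165] [ 0.488 -0.294  0.187]
scene red [350 172  14  20 124] [356. 183.] [0.448 0.08  0.178] [0.427 0.069 0.164] [0.456 0.094 0.186]
scene red [269 306  49  41 914] [297. 324.] [ 0.675 -0.018  0.036] [ 0.615 -0.066 -0.002] [0.702 0.013 0.051]
scene red [401 352   8   7  46] [404. 355.] [0.71  0.169 0.012] [0.703 0.163 0.008] [0.716 0.176 0.015]
scene red [ 50 381  17  16 194] [ 58. 389.] [ 0.927 -0.298  0.26 ] [ 0.916 -0.306  0.256] [ 0.936 -0.292  0.263]
scene red [ 99 382  15  16 180] [106. 390.] [ 0.926 -0.244  0.26 ] [ 0.916 -0.25   0.257] [ 0.935 -0.237  0.263]
scene red [147 384  15  16 179] [154. 391.] [ 0.924 -0.189  0.259] [ 0.915 -0.196  0.256] [ 0.934 -0.183  0.262]
```

View pics/top0.png

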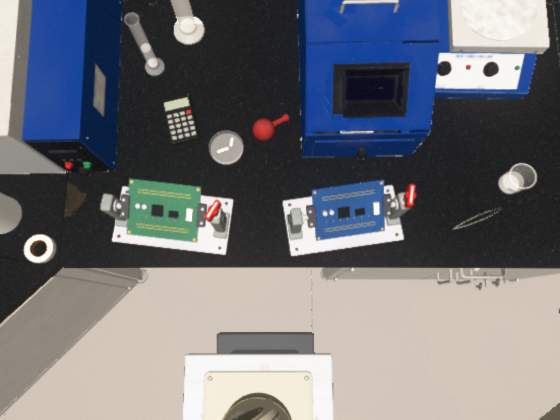

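View pics/scene0.png

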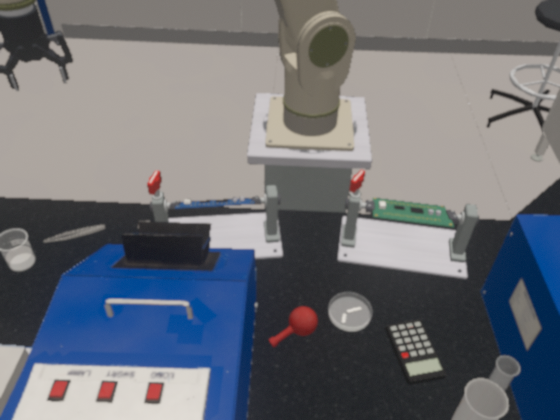

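The top view shows the green frame at left (board around 162,208, red knob at 213,211) and the blue frame at right (board 348,208, knob 410,195). Both far board edges look raised. The scene view agrees, with the green board at (412,215) and its knob at (356,183).

```bash
cat >> h.py <<'E'
def boardfit(im,W,lo,hi):
    ok=(W>lo).all(-1)&(W<hi).all(-1)
    p=W[masks(im)['green']&ok]
    for _ in range(5):
        c=np.median(p,0); n=np.linalg.svd(p-p.mean(0),full_matrices=False)[2][2]; n*=np.sign(n[2])
        r=(p-p.mean(0))@n; p=p[np.abs(r)<max(.003,2*r.std())]
    return p,n
E
python3 - <<'E'
from h import *
for n in ('top','scene'):
    im=cv2.imread(f'pics/{n}0.png'); W=np.load(f'{n}.npy')
    p,nn=boardfit(im,W,np.array([.35,.1,.06]),np.array([.56,.3,.17]))
    print(n,len(p),'mean',p.mean(0).round(4),'n',nn.round(3),'tilt',np.arccos(nn[2]).round(3),'dir',np.arctan2(nn[1],nn[0]).round(3))
    # base plate: white, z~0.012
    m=(im.min(-1)>150)&(W[...,2]>.003)&(W[...,2]<.022)&(W[...,1]>.02)&(W[...,1]<.38)&(W[...,0]>.33)&(W[...,0]<.58)
    r=cv2.minAreaRect((W[m][:,:2]*1000).astype(np.float32)); print('plate',m.sum(),r)
    k=masks(im)['red']&(W[...,2]>.155)&(W[...,2]<.195)&(W[...,1]>.03)&(W[...,1]<.15)
    q=W[k]; kt=q[q[:,2]>.178]; print('knob',len(q),len(kt),cv2.minAreaRect((kt[:,:2]*1000).astype(np.float32)),q[:,2].max())
E
```

```text
top 2622 mean [0.4497 0.1971 0.1138] n [-0.417  0.05   0.907] tilt 0.434 dir 3.023
plate 1853 ((447.0372619628906, 195.97445678710938), (259.5777893066406, 131.63607788085938), 83.32164764404297)
knob 127 113 ((432.07086181640625, 84.40959167480469), (18.058292388916016, 41.48701858520508), 47.06917953491211) 0.18840587602939
scene 640 mean [0.4696 0.1937 0.1212] n [-0.414  0.05   0.909] tilt 0.43 dir 3.022
plate 4750 ((447.4128723144531, 193.88275146484375), (258.6567077636719, 133.3297119140625), 83.785400390625)
knob 124 62 ((440.7403869628906, 84.46224975585938), (13.718169212341309, 38.1310920715332), 42.334529876708984) 0.1863822488561256
```

{"method": "servo_tool", "body": {"deltas": [[[0,0,-2],-0.11,8.54],[[0,0,-2],-0.12,8.54],[[0,0,-2],-0.12,8.54],[[0,0,-2],-0.12,8.54],[[0,0,-2],-0.12,8.54],[[0,0,-1],-0.12,8.54],[[0,0,0],-0.12,8.54],[[0,0,0],-0.12,8.54],[[0,0,0],-0.12,8.54],[[0,0,0],-0.1,8.54]]}}

```text
clock: 0.93
position: [0.2556, -0.568, 0.3408]
ee_rot: [0.999, 0.034, -0.003, -0.005]
ft_force: [-0.6, 0.4, -0.1]
grip_width: 1.001
```

{"method": "servo_tool", "body": {"deltas": [[[3,-1,0],0.09,8.54],[[3,-2,0],0.09,8.54],[[3,-2.5,0],0,8.54],[[3,-3,0],0,8.54],[[3,-3,0],0,8.54],[[2,-3.5,0],0,8.54],[[1,-4,0],0,8.54],[[0,-4,0],0,8.54],[[0,-4,0],0,8.54],[[0,-4,0],0,8.54],[[0,-4,0],0,8.54],[[0,-4,0],0,8.54]]}}

```text
clock: 1.93
position: [0.4728, -0.1869, 0.334]
ee_rot: [0.998, -0.058, -0.01, -0.008]
ft_force: [1.0, -0.0, 0.2]
grip_width: 0.997
```

{"method": "servo_tool", "body": {"deltas": [[[0,-4,0],0,8.54],[[0,-4,0],0,8.54],[[0,-4,0],0,8.54],[[0,-4,0],0,8.54],[[0,-4,0],0,8.54],[[0,-4,0],0,8.54],[[0,-3,0],0,8.54],[[0,0,0],0,8.54]]}}

```text
clock: 2.6
position: [0.4997, 0.1021, 0.3369]
ee_rot: [0.999, -0.053, -0.01, -0.008]
ft_force: [-0.3, -0.1, 0.6]
grip_width: 0.999
```

```bash
cat > look.py <<'E'
from h import *
import sys
im,W=cloud('wrist'); cv2.imwrite(f'pics/{sys.argv[1]}.png',im)
o=telemetry.get_obs(); Q=R.from_quat(o['ee_rot']).as_matrix()
print('t',o['clock'],'pos',o['position'].round(4),'yaw',np.arctan2(Q[1,0],Q[0,0]).round(4),'toolx z',Q[2,0].round(4),'tooly z',Q[2,1].round(4),'F',o['ft_force'].round(1),o['grip_width'])
try:
    p,nn=boardfit(im,W,np.array([.35,.1,.06]),np.array([.56,.3,.17]))
    print(len(p),'mean',p.mean(0).round(4),'n',nn.round(3),'signed tilt about frame y',np.arctan2(-(nn[0]*np.cos(.115)-nn[1]*np.sin(.115)),nn[2]).round(4))
except Exception as e: print(e)
k=masks(im)['red']&(W[...,2]>.155)&(W[...,2]<.195)&(W[...,1]>.03)&(W[...,1]<.15)
q=W[k]; kt=q[q[:,2]>.181]
if len(kt)>20: print('knob',len(q),len(kt),cv2.minAreaRect((kt[:,:2]*1000).astype(np.float32)),'zmax',np.percentile(q[:,2],98))
E
python3 look.py w1
```

```text
t 2.65 pos [0.4999 0.0997 0.3368] yaw -0.1074 toolx z -0.0218 tooly z -0.0137 F [-0.5  0.6  0.4] 1.0004240824879305
11526 mean [0.4521 0.2014 0.1143] n [-0.417  0.05   0.908] signed tilt about frame y 0.4334
knob 864 543 ((433.22503662109375, 85.71778869628906), (18.921615600585938, 43.81591033935547), 57.41481399536133) zmax 0.18666283935638828
```

View pics/w1.png

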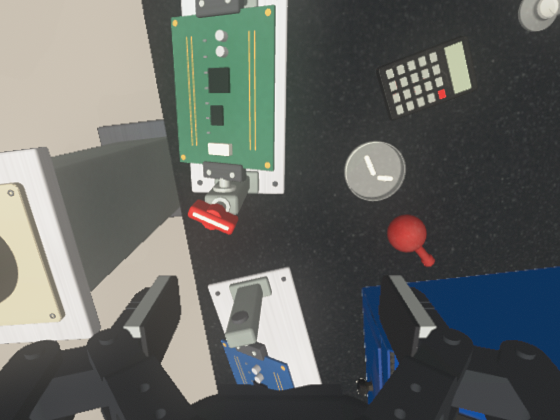

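The wrist view shows the green board at (225,90), its red wing bar at (213,218), and an end of the blue frame at (265,330). The board tilt is 0.43, the bar stands at 147° and the knob sits at (0.433, 0.085), which matches the plate fit.

{"method": "servo_tool", "body": {"deltas": [[[-2,-2.5,0],0,8.54],[[-2,-2.5,0],0,8.54],[[-1.5,-2,1],0,8.54],[[-0.8,-1.5,3],0,8.54],[[0,0,3],0,8.54],[[0,0,3],0,8.54],[[0,0,2],0,8.54],[[0,0,0],0,8.54]]}}

```text
clock: 3.32
position: [0.4433, 0.1895, 0.2141]
ee_rot: [0.998, -0.058, -0.01, -0.006]
ft_force: [0.0, -0.2, -0.6]
grip_width: 0.998
```

```bash
python3 look.py w2
```

```text
t 3.3667 pos [0.4439 0.1897 0.2159] yaw -0.1164 toolx z -0.019 tooly z -0.0118 F [ 0.8 -0.5  0.7] 1.0027042041314385
23563 mean [0.4533 0.2039 0.1148] n [-0.416  0.049  0.908] signed tilt about frame y 0.4324
knob 1259 101 ((426.24639892578125, 96.88448333740234), (3.6368329524993896, 22.32173728942871), 71.90763092041016) zmax 0.18263286227247752
```

{"method": "servo_tool", "body": {"deltas": [[[0.3,0,2],0,8.54],[[0,0,2.5],0,8.54],[[0,0,2],0,8.54],[[0,0,1.2],0,8.54],[[0,0,0.7],0,8.54],[[0,0,0.4],0,8.54],[[0,0,0.4],0,8.54],[[0,0,0.4],0,8.54]]}}

```text
clock: 4.03
position: [0.4541, 0.188, 0.1269]
ee_rot: [0.998, -0.063, -0.003, -0.008]
ft_force: [-0.8, -0.0, -0.2]
grip_width: 0.998
```

```bash
python3 look.py w3
```

```text
t 4.0833 pos [0.4538 0.1879 0.1262] yaw -0.1254 toolx z -0.0068 tooly z -0.0152 F [ 0.9 -0.5 -0.2] 0.998775164910868
50073 mean [0.4565 0.2081 0.1161] n [-0.416  0.049  0.908] signed tilt about frame y 0.4324
```

{"method": "servo_tool", "body": {"deltas": [[[-0.5,0,0.3],0,8.54],[[0,0,0.4],0,8.54],[[0,0,0.4],0,8.54],[[0,0,0.4],0,8.54],[[0,0,0.4],0,8.54]]}}

```text
clock: 4.5
position: [0.4511, 0.1896, 0.109]
ee_rot: [0.998, -0.063, 0.001, -0.008]
ft_force: [1.5, -1.3, 2.9]
grip_width: 0.997
```

```bash
python3 look.py w4
```

```text
t 4.55 pos [0.4507 0.1895 0.1082] yaw -0.1258 toolx z -0.0009 tooly z -0.0167 F [-0.2 -0.3  0.8] 1.0023146823882967
61408 mean [0.4528 0.2129 0.1127] n [-0.179  0.021  0.984] signed tilt about frame y 0.1816
```

View pics/w4.png

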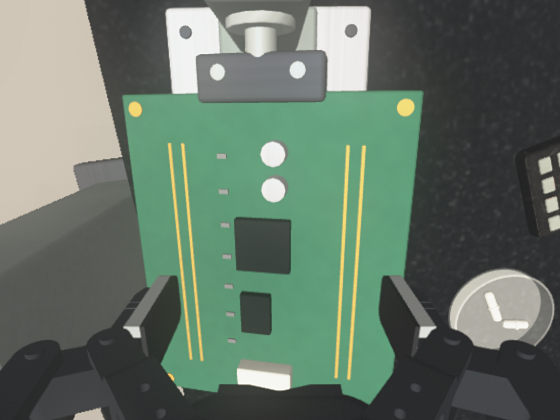

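The view shows both fingers straddling the board, with the far finger tip (about 410,310) on the far bare strip. The tilt is down to 0.18.

{"method": "servo_tool", "body": {"deltas": [[[0,0,0.3],0,8.54],[[0,0,0.3],0,8.54],[[0,0,0.2],0,8.54]]}}

```text
clock: 4.8
position: [0.4512, 0.1896, 0.0996]
ee_rot: [0.998, -0.063, 0.0, -0.009]
ft_force: [1.1, -0.4, 2.2]
grip_width: 1.003
```

```bash
python3 look.py w5
```

```text
t 4.85 pos [0.451  0.1896 0.0993] yaw -0.1259 toolx z -0.0006 tooly z -0.017 F [ 1.1 -0.8  1.4] 0.9994656619584922
66576 mean [0.4509 0.217  0.1118] n [-0.014  0.001  1.   ] signed tilt about frame y 0.0141
```

{"method": "servo_tool", "body": {"deltas": [[[0,0,0.08],0,8.54],[[0,0,0],0,8.54]]}}

```text
clock: 5.02
position: [0.451, 0.1896, 0.099]
ee_rot: [0.998, -0.063, 0.0, -0.008]
ft_force: [-0.5, -1.5, 3.1]
grip_width: 1.001
```

```bash
python3 look.py w6
```

```text
t 5.0667 pos [0.451  0.1896 0.099 ] yaw -0.126 toolx z -0.0009 tooly z -0.0166 F [-0.4 -1.6  6.2] 1.0038133901964523
66936 mean [0.4507 0.2173 0.1118] n [-0.001 -0.001  1.   ] signed tilt about frame y 0.0006
```

{"method": "servo_tool", "body": {"deltas": [[[0,0,-1],0,8.54],[[0,0,-3],0,8.54],[[0,0,-4],0,8.54],[[0,0,-4],0,8.54],[[0,0,-2],0,8.54],[[0,2,0],0,6],[[0,3,0],0,6],[[0,3,0],0,6],[[0,2,0],0,6],[[0,0,0],0,6]]}}

```text
clock: 5.9
position: [0.4323, 0.0884, 0.247]
ee_rot: [0.998, -0.057, -0.004, -0.01]
ft_force: [-0.2, 0.7, -0.3]
grip_width: 0.701
```

{"method": "servo_tool", "body": {"deltas": [[[0,0,0],-0.11,6],[[0,0,0],-0.11,6],[[0,0,0],-0.11,6],[[0,0,0],-0.11,6],[[0,0,0],-0.11,6],[[0,0,0],-0.11,6],[[0,0,0],-0.11,6],[[0,0,0],-0.11,6],[[0,0,0],-0.11,6],[[0,0,0],0,6],[[0,0,0],0,6]]}}

```text
clock: 6.82
position: [0.4276, 0.0954, 0.2498]
ee_rot: [0.895, 0.447, -0.001, -0.013]
ft_force: [-0.2, 0.7, 0.7]
grip_width: 0.701
```

```bash
python3 look.py w7; python3 -c "
from h import *
im,W=cloud('top'); cv2.imwrite('pics/top1.png',im); print(boardfit(im,W,np.array([.35,.1,.06]),np.array([.56,.3,.17]))[1])"
```

```text
t 6.8667 pos [0.4277 0.0955 0.2498] yaw 0.926 toolx z 0.0101 tooly z -0.0246 F [-0.3  0.2 -0.2] 0.6970774251338983
21510 mean [0.4434 0.2001 0.112 ] n [-0.001  0.     1.   ] signed tilt about frame y 0.0009
knob 1250 1040 ((432.5165710449219, 85.83804321289062), (18.887758255004883, 43.787288665771484), 63.11764144897461) zmax 0.18674673603724656
[0.02169251 0.1227288  0.99220314]
```

View pics/w7.png

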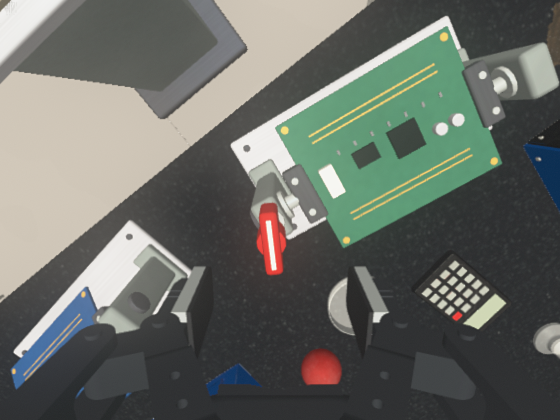

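Both fingers are clear above, and the board is still level at 0.0009. The bar runs from (268,207) to (273,272) and needs a finer angle.

```bash
cat > knob.py <<'E'
from h import *
im,W=cloud('wrist'); o=telemetry.get_obs(); Q=R.from_quat(o['ee_rot']).as_matrix(); yaw=np.arctan2(Q[1,0],Q[0,0])
near=(W[...,2]>.15)&(W[...,2]<.195)&(np.hypot(W[...,0]-.4335,W[...,1]-.085)<.03)
for z in (.180,.1835,.185):
    q=W[near&(W[...,2]>z)&((im[...,2]>120))]
    if len(q)<30: continue
    c,s,a=cv2.minAreaRect((q[:,:2]*1000).astype(np.float32))
    v=np.linalg.svd(q[:,:2]-q[:,:2].mean(0),full_matrices=False)[2][0]
    print(z,len(q),np.round(c,1),np.round(s,1),round(a,1),'mean',q.mean(0).round(4),'pca deg',np.degrees(np.arctan2(v[1],v[0]))%180)
d=np.array([.4335,.0848])-o['position'][:2]; print('pos',o['position'].round(4),'yaw',yaw.round(3),'shift tool x,y cm',100*(Q[:2,0]@d).round(4),100*(Q[:2,1]@d).round(4),'F',o['ft_force'].round(1),o['grip_width'].round(3))
E
python3 knob.py
```

```text
0.18 1339 [432.5  85.9] [18.4 43.2] 52.5 mean [0.4315 0.0866 0.185 ] pca deg 148.82670935976924
0.1835 1099 [432.6  85.8] [15.7 43. ] 53.0 mean [0.432  0.0862 0.1856] pca deg 149.02886447160657
0.185 857 [432.9  85.8] [11.2 42.4] 59.3 mean [0.4326 0.0859 0.186 ] pca deg 149.04166842917255Traceback (most recent call last):
  File "knob.py", line 10, in <module>
    d=np.array([.4335,.0848])-o['position'][:2]; print('pos',o['position'].round(4),'yaw',yaw.round(3),'shift tool x,y cm',100*(Q[:2,0]@d).round(4),100*(Q[:2,1]@d).round(4),'F',o['ft_force'].round(1),o['grip_width'].round(3))
                                                                                                                                                                                                        ^^^^^^^^^^^^^^^^^^^^^
AttributeError: 'float' object has no attribute 'round'
```

{"method": "servo_tool", "body": {"deltas": [[[-0.6,1,0],-0.1,6],[[0,0,1],0,6],[[0,0,1.5],0,6],[[0,0,1],0,6],[[0,0,0],0,6]]}}

```text
clock: 7.38
position: [0.4315, 0.0859, 0.2119]
ee_rot: [0.874, 0.485, -0.0, -0.013]
ft_force: [-0.8, -0.2, 0.2]
grip_width: 0.702
```

```bash
sed -i "s/o\['grip_width'\].round(3)/o['grip_width']/;s/\[.4335,.0848\]/[.433,.0855]/" knob.py; python3 knob.py
```

```text
0.18 1914 [432.4  85.9] [19.2 43.5] 57.4 mean [0.4311 0.0866 0.1851] pca deg 149.01609888071823
0.1835 1571 [432.4  85.6] [16.4 43.6] 66.3 mean [0.4316 0.0863 0.1857] pca deg 149.12728909183798
0.185 1243 [432.5  85.7] [11.1 42.8] 59.1 mean [0.4321 0.086  0.186 ] pca deg 148.71082950285637
pos [0.4317 0.0859 0.2127] yaw 1.013 shift tool x,y cm 0.03 0.13999999999999999 F [-0.2 -0.2 -0.7] 0.706518069561694
```

Well aligned. I'll descend, then close gently.

{"method": "servo_tool", "body": {"deltas": [[[0,0.1,1.5],0,6],[[0,0,1.5],0,6],[[0,0,1.3],0,6],[[0,0,0.8],0,6],[[0,0,0.4],0,6],[[0,0,0],0,6]]}}

```text
clock: 7.93
position: [0.4328, 0.0885, 0.1579]
ee_rot: [0.876, 0.481, 0.002, -0.013]
ft_force: [-0.8, 0.7, 0.2]
grip_width: 0.704
```

{"method": "servo_tool", "body": {"deltas": [[[0,0,0],0,3],[[0,0,0],0,2],[[0,0,0],0,1.5],[[0,0,0],0,1],[[0,0,0],0,0.8],[[0,0,0],0,0.8],[[0,0,0],0,0.8],[[0,0,0],0,0.8]], "force": 25}}

```text
clock: 8.6
position: [0.432, 0.0862, 0.1599]
ee_rot: [0.877, 0.48, -0.0, -0.011]
ft_force: [0.2, 1.0, -2.9]
grip_width: 0.135
```

{"method": "servo_tool", "body": {"deltas": [[[0,0,0],0.06,0.5],[[0,0,0],0.1,0.5],[[0,0,0],0.1,0.5],[[0,0,0],0.1,0.5],[[0,0,0],0.1,0.5],[[0,0,0],0,0.5]], "force": 35}}

```text
clock: 9.1
position: [0.4322, 0.0863, 0.1599]
ee_rot: [0.966, 0.258, -0.003, -0.011]
ft_force: [-1.3, -0.5, -2.9]
grip_width: 0.136
```

```bash
python3 look.py w8;python3 knob.py | tail -1
```

```text
t 9.15 pos [0.4322 0.0863 0.16  ] yaw 0.5281 toolx z 0.0002 tooly z -0.0222 F [-1.  -0.8 -2.3] 0.12809808506723047
40975 mean [0.4494 0.187  0.1119] n [-0.001 -0.     1.   ] signed tilt about frame y 0.0007
knob 2689 2201 ((432.6065979003906, 85.9658203125), (11.669487953186035, 43.71510314941406), 29.92421531677246) zmax 0.18680631198395192
pos [0.4322 0.0863 0.1599] yaw 0.531 shift tool x,y cm 0.03 0.12 F [-0.4 -0.6 -3.1] 0.13126874574581307
```

View pics/w8.png

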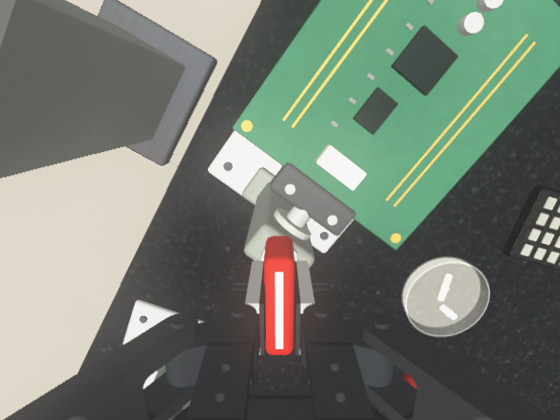

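The bar is held between the pads at (280,295) and turns with the tool, now at 120°. The board is still level. About 0.64 rad remains to the stop.

{"method": "servo_tool", "body": {"deltas": [[[0,0,0],0.1,0.5],[[0,0,0],0.1,0.5],[[0,0,0],0.1,0.5],[[0,0,0],0.1,0.5],[[0,0,0],0.1,0.5],[[0,0,0],0.06,0.5],[[0,0,0],0,0.5]]}}

```text
clock: 9.78
position: [0.4324, 0.0863, 0.16]
ee_rot: [1.0, -0.014, -0.005, -0.009]
ft_force: [-1.6, -1.3, -3.0]
grip_width: 0.131
```

```bash
python3 look.py w9; python3 -c "
from h import *
print(telemetry.get_obs()['torque'])"
```

```text
t 9.8333 pos [0.4325 0.0863 0.16  ] yaw -0.025 toolx z -0.0105 tooly z -0.0187 F [-1.1 -0.  -2.8] 0.13256772304830314
31867 mean [0.4446 0.1713 0.1118] n [-0.001  0.     1.   ] signed tilt about frame y 0.0006
knob 2652 2167 ((433.09033203125, 86.00847625732422), (43.80455780029297, 12.091243743896484), 89.32034301757812) zmax 0.1867575997446334
[-0.17421091 -0.2946934  -0.10834873]
```

{"method": "servo_tool", "body": {"deltas": [[[0,0,0],0.06,0.5],[[0,0,0],0.06,0.5],[[0,0,0],0.05,0.5],[[0,0,0],0.05,0.5]]}}

```text
clock: 10.17
position: [0.4323, 0.0862, 0.1601]
ee_rot: [0.993, -0.114, -0.006, -0.008]
ft_force: [-0.6, -0.9, -1.6]
grip_width: 0.136
```

```bash
python3 look.py w10; python3 -c "
from h import *
print(telemetry.get_obs()['torque'])"
```

```text
t 10.2167 pos [0.4323 0.0862 0.1601] yaw -0.2313 toolx z -0.0134 tooly z -0.0143 F [ 0.2 -3.4 -2. ] 0.13515762813383733
32089 mean [0.4425 0.1713 0.1118] n [-0. -0.  1.] signed tilt about frame y 0.0004
knob 2699 2160 ((433.2591857910156, 86.0103759765625), (43.641029357910156, 12.635428428649902), 81.49676513671875) zmax 0.18663113131107623
[-0.5900044  -0.16455973  1.94818994]
```

{"method": "servo_tool", "body": {"deltas": [[[0,0,0],0,2],[[0,0,0],0,4],[[0,0,0],0,5],[[0,0,0],0,5],[[0,0,0],0,5],[[0,0,-1],0,5],[[0,0,-2],0,5],[[0,0,-3],0,5],[[0,0,-3],0,5],[[0,0,0],0,5]]}}

```text
clock: 11.05
position: [0.4329, 0.0848, 0.2564]
ee_rot: [0.994, -0.108, -0.006, -0.009]
ft_force: [1.0, -0.4, 0.7]
grip_width: 0.587
```

```bash
python3 look.py w11; python3 knob.py; python3 -c "
from h import *
im,W=cloud('scene'); cv2.imwrite('pics/scene1.png',im); p,n=boardfit(im,W,np.array([.35,.1,.06]),np.array([.56,.3,.17])); print(len(p),n)"
```

```text
t 11.1 pos [0.4323 0.0846 0.2542] yaw -0.2165 toolx z -0.0165 tooly z -0.0162 F [ 0.4 -0.6  0.5] 0.5851849837976825
18535 mean [0.4442 0.1833 0.1118] n [-0.001 -0.     1.   ] signed tilt about frame y 0.0005
knob 1158 1005 ((433.0080261230469, 85.7416000366211), (43.50886917114258, 19.075998306274414), 84.637451171875) zmax 0.18672442325185779
0.18 1332 [433.   85.9] [43.2 19.2] 80.1 mean [0.4333 0.087  0.1849] pca deg 82.99526513522305
0.1835 1081 [433.   85.9] [43.3 16.3] 78.2 mean [0.4332 0.0865 0.1855] pca deg 82.84118701236648
0.185 818 [432.9  85.6] [42.2 11. ] 84.0 mean [0.4331 0.0861 0.1859] pca deg 82.9438593273717
pos [0.4316 0.0844 0.2523] yaw -0.217 shift tool x,y cm 0.12 -0.13999999999999999 F [ 0.2  0.7 -0.6] 0.5851708880976664
1678 [-0.00433063  0.00178347  0.99998903]
```

View pics/w11.png

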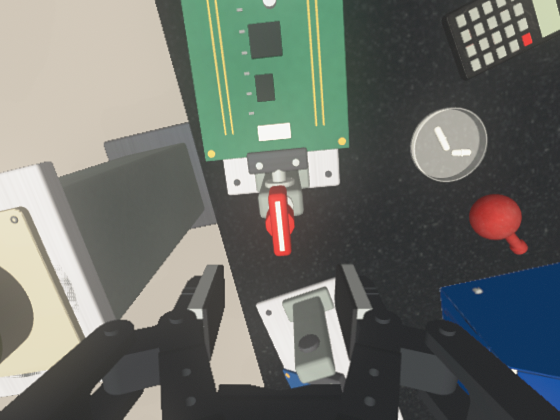

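The gripper is clear, the bar at (281,220) is parallel to the board's long axis (83° against the frame's 83.3–83.8°), and the board is level.

```bash
python3 -c "
from workcell import order; print(order.hand_in())"
```

```text
the job is handed in; nothing more can be done
None
```

The green board is level and its frame is locked; I handed the job in at about 11 s. I pressed the raised far edge down with the open fingers straddling the board, starting from a tilt of 0.43 rad. I then gripped the red wing bar and turned it clockwise until the wrist moment jumped to 1.9 N m at the stop, and opened the fingers and rose clear.

- **Board tilt:** last checks gave 0.0005 rad from the wrist camera and about 0.004 rad from the scene camera.
- **Knob:** the bar stands at 83.0°, against 83.3–83.8° for the frame's long axis, so it is at the locked position.
- **At the stop:** the tool turned about 0.1 rad further than the bar, slipping in the grip. The bar was still at the locked angle after release.
- **A check that disagreed:** one top-camera board fit taken midway gave a sideways tilt of 0.12. I put it down to the arm blocking part of the view and did not use it; the wrist and scene fits contradict it.
- **Blue frame:** the arm passed over it only at about 0.33 m height. I did not re-measure the blue board at the end.

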